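Fit the slicer blade and change over its keys

ROBOT

A 6-joint arm with a two-finger parallel gripper is mounted at the origin on a cart in front of the work surface, level with it; the furniture and walls round the work are solid. World frame = base frame: x ahead of the robot, y to its left, z up, the work surface at z = 0. Lengths are in m, angles in degrees, forces in N, time in s.
With the tool pointing down it reaches from about 0.3 to 0.75 m from the base axis. Payload 8.5 kg.
Tool frame: the origin (TCP) lies between the finger pads; the fingertips stand 22 mm ahead of it and the grasp point (between the pads) lies 3 mm ahead of it; z points along the fingers, y is the line along which they close (so a half turn about z gives the same grasp; the last joint's range is limited). The gripper opens to 88 mm and grips with 3 to 60 N. Pads are 18 mm wide; open, the fingers measure 123 mm over their backs; the gripper's body (75 mm by 187 mm) begins 45 mm behind the grasp point.
Start: joints at [-76.507, 21.807, 74.336, -0, 83.858, -12.336], TCP at [0.24, -0.495, 0.261] pointing down, gripper open.
Joint ranges: [-178.18, 178.18], [-50.72, 133.34], [12.68, 142.11], [-81.47, 261.47], [9.98, 163.14], [-165.26, 165.26]. Speed limits (degrees/s): [136.94, 136.94, 180, 180, 180, 180].

INTERFACE

Orientations are given as [roll, pitch, yaw] about the fixed x, y, z axes, in that order (R = Rz(yaw) Ry(pitch) Rx(roll)).
In Python, from rig import telemetry, camera, camera_info, hand_in gives the robot as it stands.
- The arm moves only by the tool servo_tool, never from a script. Its argument "increments" is a list of rows, each a list of 3 entries, a list of its own where there are three numbers: the shift along the tool's x, y, z in cm, then the turn about the tool's z in rad, then the finger opening in cm, from 0 to 8.81. A call has 1 to 12 rows; each row shifts and turns the commanded pose from where the row before left it, along the tool's axes as they then stand; what a row does not reach is not made up. A row lasts 1/8 s, in which the tool goes at most 62.5 mm and 10.7 degrees, less where a joint would pass 70% of its speed; a pose out of reach is approached as far as the arm can. A call is refused whole if a number of a shift passes 6.25 or a number of a turn 0.188, either way. A call with a gripper value outside its range is refused whole. The fingers move at their own pace and stop on an object; "newtons" is the grip in N (left out, the last holds). Time passes only in rows, so rows that do not move let the fingers close. It gives the time, the measured TCP pose, the force, the opening and the grip force at its end, in the units of the state.
- telemetry.sense(): the state, without advancing time (a new reading comes with each control period).
- camera(name): name is "side" or "top" or "wrist"; returns the picture (384x512x3 uint8, red, green, blue); there is no depth.
- camera_info(name): a dict with "fx", "fy", "cx", "cy" (pixels), "rvec" (rotation vector, rad) and "tvec" (3), from world to camera coordinates, as OpenCV has them. Camera axes: x right, y down, z forward; pixel columns grow to the right and rows downward; lengths in m; the calibration is good to about 2 mm. A picture is of the moment at which its call begins: read the wrist's pose just before it. camera_info takes no time and is no camera call; for the wrist camera it gives the pose at the moment of the call.
- hand_in(): hands the job in; it is judged then, once.
The state is a dict: "clock": time; "q": joint angles; "joint_velocities": joint speeds; "tau": joint torques, N m; "eef_pos": TCP position; "orientation": TCP orientation; "force": force on the tool from outside, world axes, zero at the start; "ft_torque": the same for the moment, N m; "finger_gap": opening from 0.0 (shut) to 1.0 (fully open); "gripper_force": force on a finger pad.
Only numpy, scipy, OpenCV 4.12 (cv2) and the standard library are available. Lean on these libraries where they do the work, as an engineer would, in place of code of your own. Each camera call takes 0.05 s, during which the arm holds its last target. There are 200 camera calls.

TASK

Get the slicer ready: lay the loose blade flat in its bed on the slicer, between the two low rails, with its notch over the pin and pushed fully home against it, and let go of it. Then press the square key gently until it clicks and stays down, so that the round key pops up; do not ram it against its bottom stop, do not press the bar-shaped key, and leave the tin and the spice jar where they are.

Things in the scene. Friction and masses are not known exactly. Their poses are not given: they have to be found in the camera images.
- slicer: White plastic slicer base, fixed, 150 (x) x 240 (y) x 55 mm, flat top. Origin: centre of its underside; z up, x to its back, y to its left; turned about z by up to 0.2 rad. A hump 20 mm high runs along its back (own x 53 to 73 mm). Left on its top is the blade bed, right a row of three black keys at own x = -4 mm, own y = -88, -46 and -4 mm (which key is where changes).
- bed (a point): Middle of the blade bed, on the slicer's flat top, at own x = -10, y = 72, z = 55 mm of the slicer; axes as the slicer's. The bed is the flat top between two aluminium rails along x, each 70 mm long, 5 mm wide, 5 mm high, their inner faces 43 mm apart; it has no end walls.
- pin (a point): Foot of the bed's single upright steel pin (6 mm across, 10 mm high), on the slicer's flat top, at own x = 29, y = 72, z = 55 mm of the slicer; axes as the slicer's.
- blade: Loose flat steel blade, 56 to 112 g: plate 90 (x) x 40 (y) x 5 mm, lying on the work surface right of the slicer. Origin: centre of the plate's underside; x points to the notched end. A spine to hold it by stands on the middle, 50 mm along x, 9 mm thick, its top 23 mm above the underside. It goes into the bed with its x along the slicer's x.
- notch (a point): In the blade's underside plane, 34 mm from its origin along x: where the pin's centre lies when the blade is fully home, the notch's closed end touching the pin. The notch is 9 mm wide, 14 mm deep and open at the blade's +x end.
- key_square (a joint): Square key, 30 x 30 mm, the one to press straight down; value = metres down from fully up (0, its start). Spring: 2.5 N at the top, 0.23 N more per mm, about 2 N more on the way to the latch, dropping off as it clicks in. The hidden latch point differs from start to start, 7 to 16.5 mm down; released short of it the key springs back up.
- key_square_top (a point): Centre of the square key's top face, 77 mm above the slicer's underside when up; moves with the key. About 1 mm below the latch point a firm rubber stop begins (about 15 to 25 N more per mm); more than 20 N on the key is ramming it. When let go it rises back to the latch point and stays.
- key_round (a joint): Round key, 31 mm across. Latched down at the start (7 to 16.5 mm, as the hidden latch has it); it springs up to 0 when another key is pressed towards its latch. Joint value = how far it is down (m).
- key_round_top (a point): Centre of the round key's top face, 77 mm above the slicer's underside when up.
- key_bar (a joint): Bar-shaped key, 44 (x) x 15 (y) mm, not to be pressed. Starts up; value = metres down from fully up (0).
- key_bar_top (a point): Centre of the bar key's top face, 77 mm above the slicer's underside.
- tin: Flat round tin with an ochre band, 85 mm across, 37 mm high, loose, in front of the slicer. Origin: centre of its underside.
- spice: Spice jar with a red cap, 45 mm across, 106 mm high, loose, behind the slicer's right. Origin: centre of its underside.

How it is judged:
By the outcome, as a careful person would: the job done as asked, in the order asked, and still so for the second after the job is handed in, with the robot touching nothing.
It also fails if it takes over 48 s, if anything falls off the work surface, if the arm or the gripper's body presses on something with over 40 N, if the wrist force passes 120 N, or if a joint passes its speed limit or range.

## Working session

There is one attempt and no reset: what is moved stays moved. The work goes in short steps, Python scripts to look and compute and a tool call to move; the robot and the scene stay as the last step left them, time stands still between calls to the robot, and variables do not carry over. Pictures are saved under pics/ and viewed, at most 10 in all, crops included, and the job is handed in when it is done.

Besides the shell and the picture viewer there is one more tool, called as name([rows], argument=value, ...), one row to a line, values as JSON. servo_tool: Moves the arm, as the interface text tells. Its arguments: {"type":"object","properties":{"increments":{"type":"array","items":{"type":"array"}},"newtons":{"type":"number"}},"required":["increments"]}

```bash
mkdir -p pics; python3 - <<'E'
from rig import telemetry,camera,camera_info
import cv2,numpy as np
s=telemetry.sense();print({k:np.round(v,3) for k,v in s.items()})
ims=[]
for n in("top","side"):
    i=camera(n);cv2.imwrite(f"pics/{n}0.png",i[:,:,::-1]);d=camera_info(n);print(n,d)
E
```

```text
{'clock': np.float64(0.0), 'q': array([-76.506,  21.842,  74.382,   0.   ,  83.858, -12.336]), 'joint_velocities': array([ 0.03 ,  0.031, -0.076,  0.019, -0.023, -0.077]), 'tau': array([ 0.0000e+00, -4.3793e+01, -2.2456e+01,  7.1000e-02,  3.5000e-02,
       -0.0000e+00]), 'eef_pos': array([ 0.24 , -0.495,  0.26 ]), 'orientation': array([-1.7992e+02, -1.8000e-02,  2.5830e+01]), 'force': array([0.567, 0.311, 0.751]), 'ft_torque': array([ 0.003, -0.028,  0.006]), 'gripper_force': np.float64(0.0), 'finger_gap': np.float64(1.001)}
top {'fx': 454.295811411618, 'fy': 454.295811411618, 'cx': 256.33682727739125, 'cy': 190.048490228374, 'rvec': array([ 2.09263574, -2.12306482,  0.1456029 ]), 'tvec': array([0.01165328, 0.57815397, 0.84280239])}
side {'fx': 443.52109598882413, 'fy': 443.52109598882413, 'cx': 253.102575788437, 'cy': 189.46905086659456, 'rvec': array([ 0.11494944, -2.55393972,  1.71269516]), 'tvec': array([0.53690694, 0.09680619, 0.83661806])}
```

View pics/top0.png

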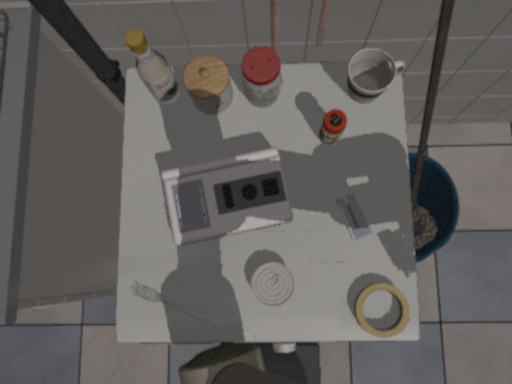

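View pics/side0.png

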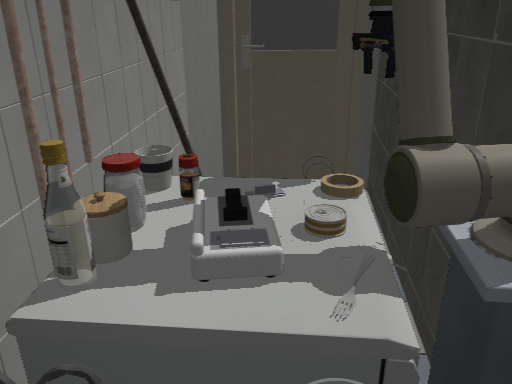

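The top view shows the slicer at about (165–290, 150–240), with keys near (228,195), (250,191) and (271,186). The blade is near (353,217), the tin at (272,284) and the spice jar at (334,122). I'll enlarge the slicer and blade area.

```bash
cat > h.py <<'E'
import cv2,numpy as np
from rig import telemetry,camera,camera_info
def ray(d,uv,z):
    R=cv2.Rodrigues(np.array(d["rvec"]))[0];K=np.array([[d["fx"],0,d["cx"]],[0,d["fy"],d["cy"]],[0,0,1]])
    c=-R.T@np.array(d["tvec"]);v=R.T@np.linalg.inv(K)@np.array([uv[0],uv[1],1.])
    return c+v*(z-c[2])/v[2]
def proj(d,P):
    K=np.array([[d["fx"],0,d["cx"]],[0,d["fy"],d["cy"]],[0,0,1]])
    return cv2.projectPoints(np.array(P,float).reshape(-1,3),np.array(d["rvec"]),np.array(d["tvec"]),K,None)[0][:,0]
E
python3 - <<'E'
from h import *
i=cv2.imread("pics/top0.png");c=i[140:250,155:385]
cv2.imwrite("pics/crop0.png",cv2.resize(c,None,fx=3.4,fy=3.4,interpolation=cv2.INTER_CUBIC))
d=camera_info("top")
g=cv2.cvtColor(i,cv2.COLOR_BGR2GRAY)
m=(g<45).astype(np.uint8);m[:170]=0;m[215:]=0;m[:,:210]=0;m[:,295:]=0
n,l,st,ce=cv2.connectedComponentsWithStats(m)
for k in range(1,n):
    if st[k,4]>30: print(st[k],ce[k].round(1),ray(d,ce[k],.077).round(4))
print("blade",ray(d,(353,217),.01))
E
```

```text
[260 177  20  21 314] [269.8 186.5] [ 0.5801 -0.0236  0.077 ]
[221 183  14  26 243] [227.6 195.6] [0.564  0.0574 0.077 ]
[240 183  18  19 246] [248.7 191.4] [0.5713 0.0169 0.077 ]
blade [ 0.52692629 -0.19019946  0.01      ]
```

View pics/crop0.png

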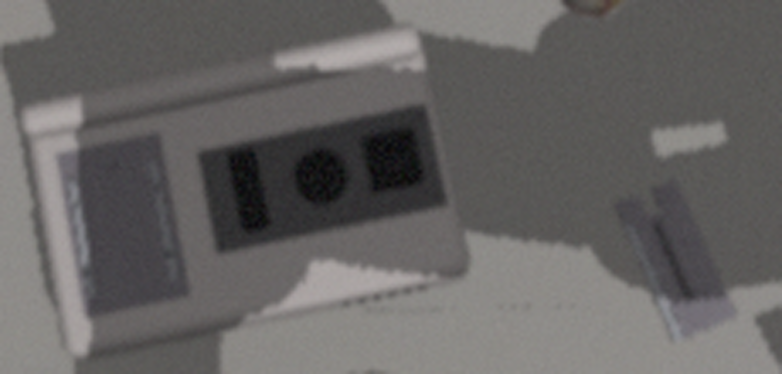

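Left to right the keys are bar, round and square, so the square one is at own y = -88. The blade's notched end points to the upper left of the crop, near (645,195), and its spine runs from about (655,215) to (690,298). Next I compute the poses.

```bash
python3 - <<'E'
from h import *
d=camera_info("top")
f=lambda x,y,z:ray(d,(155+(x+.5)/3.4-.5,140+(y+.5)/3.4-.5),z)
c=[f(*p,.005) for p in((615,200),(675,182),(737,315),(675,340))]
print("corners",np.round(c,4),"mean",np.mean(c,0).round(4))
for a,b in((0,1),(1,2),(2,3),(3,0)):print(np.linalg.norm(c[a]-c[b]).round(4))
v=c[0]+c[1]-c[2]-c[3];print("yaw",np.degrees(np.arctan2(v[1],v[0])))
sq=ray(d,(269.8,186.5),.077);ba=ray(d,(227.6,195.6),.077)
v=ba-sq;yaw=np.arctan2(-v[0],v[1]);print("sl",np.degrees(yaw),np.linalg.norm(v))
R=np.array([[np.cos(yaw),-np.sin(yaw)],[np.sin(yaw),np.cos(yaw)]])
o=(sq+ba)[:2]/2-R@[-.004,-.046];print("o",o,"pin",o+R@[.029,.072],"home",o+R@[-.005,.072])
for X in((-.075,.12),(-.075,-.12),(.029,.072)):print(proj(d,[*(o+R@X),.055]))
w=camera_info("wrist");Rw=cv2.Rodrigues(np.array(w["rvec"]))[0];print("wcam",-Rw.T@w["tvec"],Rw.round(2),w["fx"])
E
```

```text
corners [[ 0.5663 -0.1573  0.005 ]
 [ 0.5767 -0.1938  0.005 ]
 [ 0.4959 -0.2264  0.005 ]
 [ 0.4816 -0.1892  0.005 ]] mean [ 0.5301 -0.1917  0.005 ]
0.0379
0.0871
0.0399
0.0905
yaw 21.293236327007566
sl 11.316487773208395 0.08271185605478992
o [0.56697747 0.06284825] pin [0.58128522 0.13913907] home [0.54794624 0.13246731]
[[173.03468008 246.37855058]]
[[294.23916661 220.29211044]]
[[187.65689356 189.54665083]]
wcam [ 0.31023316 -0.45995275  0.38467233] [[ 0.44 -0.9  -0.  ]
 [-0.86 -0.42  0.3 ]
 [-0.27 -0.13 -0.95]] 294.90710516684067
```

servo_tool([
  [[2.0,-0.9,0.0],0.0,6.0],
  [[4.5,-1.9,0.8],0.02,6.0],
  [[4.5,-1.9,0.8],0.02,6.0],
  [[4.5,-1.9,0.8],0.02,6.0],
  [[4.5,-1.9,0.8],0.02,6.0],
  [[4.5,-1.9,0.8],0.0,6.0],
  [[4.5,-1.9,0.8],0.0,6.0],
  [[4.5,-1.9,0.8],0.0,6.0],
  [[2.7,-1.0,0.6],0.0,6.0],
  [[0,0,0],0.0,6.0],
  [[0,0,0],0.0,6.0],
], newtons=25)

```text
clock: 1.48
eef_pos: [0.5132, -0.214, 0.1989]
orientation: [180.0, 0.0, 21.3]
force: [0.3, -0.2, 0.8]
finger_gap: 0.679
gripper_force: 0.0
```

```bash
python3 - <<'E'
from h import *
import json
s=telemetry.sense();i=camera("wrist");d=camera_info("wrist")
json.dump({k:np.array(v).tolist() for k,v in d.items()},open("w1.json","w"))
print(s["clock"],s["eef_pos"],s["orientation"],s["force"])
cv2.imwrite("pics/w1.png",cv2.resize(i[:,:,::-1],None,fx=1.5,fy=1.5,interpolation=cv2.INTER_CUBIC));cv2.imwrite("w1raw.png",i[:,:,::-1])
E
```

```text
1.475 [ 0.51317072 -0.21402022  0.1989456 ] [1.79998461e+02 1.35935665e-02 2.12580497e+01] [ 0.31580855 -0.16012694  0.78533308]
```

View pics/w1.png

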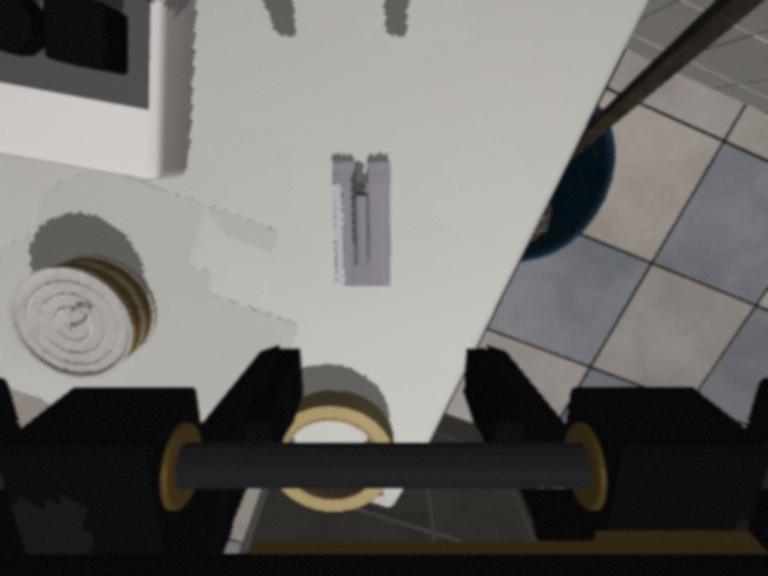

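The wrist view shows the blade aligned with the tool. Its corners are at about (333,162), (389,162), (390,285) and (333,285), and the spine top spans x 356–369, y 195–264, with the notch upward.

```bash
python3 - <<'E'
from h import *
import json
d=json.load(open("w1.json"));s=telemetry.sense()
f=lambda x,y,z:ray(d,((x+.5)/1.5-.5,(y+.5)/1.5-.5),z)
c=[f(*p,.005) for p in((333,163),(389,163),(390,285),(333,285))]
for a,b in((0,1),(1,2),(2,3),(3,0)):print(np.linalg.norm(c[a]-c[b]).round(4))
v=c[0]+c[1]-c[2]-c[3];print("yaw",np.degrees(np.arctan2(v[1],v[0])))
sp=[f(*p,.023) for p in((362.5,195),(362.5,264))]
v=sp[0]-sp[1];print("spine",np.linalg.norm(v),np.degrees(np.arctan2(v[1],v[0])),np.mean(sp,0))
m=np.mean(c,0);print("mean",m)
y=np.radians(s["orientation"][2]);T=np.array([[np.cos(y),np.sin(y)],[np.sin(y),-np.cos(y)]])
for t in(m,np.mean(sp,0)):print("tool shift cm",100*T@(t[:2]-s["eef_pos"][:2]))
E
```

```text
0.0388
0.0887
0.043
0.0887
yaw 20.570999270673553
spine 0.04762660148692722 20.386272411583928 [ 0.52994398 -0.1921971   0.023     ]
mean [ 0.5288205  -0.19082262  0.005     ]
tool shift cm [ 2.32653539 -1.63504241]
tool shift cm [ 2.38155506 -1.46626119]
```

servo_tool([
  [[1.2,-0.8,2.0],0.013,5.0],
  [[1.15,-0.7,4.0],0,5.0],
  [[0,0,4.0],0,5.0],
  [[0,0,3.5],0,5.0],
  [[0,0,2.0],0,5.0],
  [[0,0,1.0],0,5.0],
  [[0,0,0.4],0,5.0],
  [[0,0,0],0,0.5],
  [[0,0,0],0,0.5],
  [[0,0,0],0,0.5],
  [[0,0,0],0,0.5],
  [[0,0,0],0,0.5],
], newtons=30)

```text
clock: 3.02
eef_pos: [0.5303, -0.1918, 0.0299]
orientation: [180.0, -0.0, 20.5]
force: [0.2, 0.9, 1.0]
finger_gap: 0.097
gripper_force: 30.0
```

servo_tool([
  [[0,0,-2.0],0,0.5],
  [[0,0,-5.0],0.08,0.5],
  [[0,0,-6.0],0.08,0.5],
  [[0.1,-2.5,-4.0],0,0.5],
  [[0.5,-5.0,-2.0],0,0.5],
  [[0.5,-5.0,0],0,0.5],
  [[0.5,-5.0,0],0,0.5],
  [[0.5,-5.0,0],0,0.5],
  [[0.5,-5.0,0],0,0.5],
  [[0.5,-4.0,0],0,0.5],
  [[0,0,0],0,0.5],
  [[0,0,0],0,0.5],
])

```text
clock: 4.53
eef_pos: [0.4988, 0.1226, 0.2196]
orientation: [180.0, 0.0, 11.3]
force: [-0.8, -0.3, -0.8]
finger_gap: 0.099
gripper_force: 30.0
```

```bash
python3 - <<'E'
from h import *
import json
s=telemetry.sense();i=camera("wrist");d=camera_info("wrist")
json.dump({k:np.array(v).tolist() for k,v in d.items()},open("w2.json","w"))
print(s["clock"],s["eef_pos"],s["orientation"],s["force"],s["finger_gap"])
cv2.imwrite("pics/w2.png",cv2.resize(i[:,:,::-1],None,fx=1.5,fy=1.5,interpolation=cv2.INTER_CUBIC))
E
```

```text
4.525 [0.49875937 0.12262338 0.21962357] [1.79986953e+02 1.86560845e-02 1.13344097e+01] [-0.79024361 -0.30550046 -0.76815641] 0.09869009953129651
```

View pics/w2.png

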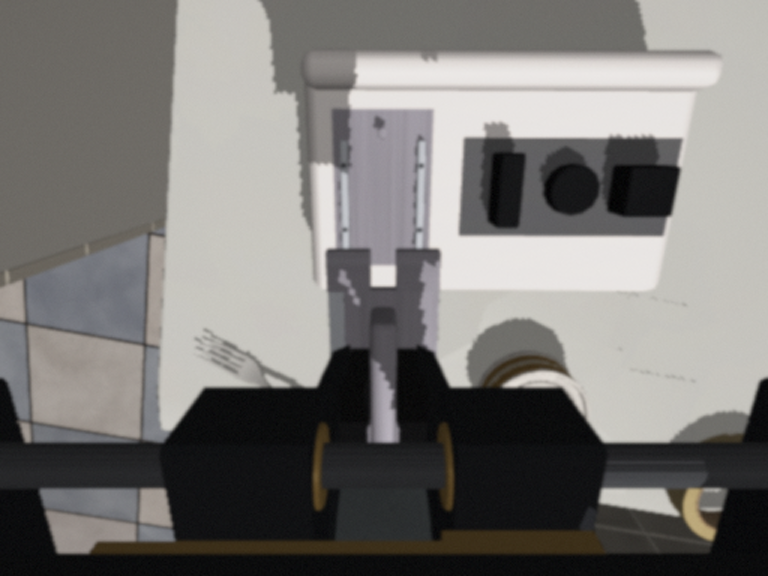

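The blade is held over the bed approach. In this view the pin is near (380,124), the rails near x 345 and 420 (y 140–245), and the blade's notched end at (327–440, 250) with the notch at x 369–397. I'll enlarge it for accuracy.

```bash
python3 - <<'E'
import cv2
i=cv2.imread("pics/w2.png")
c=i[90:300,310:460]
c=cv2.convertScaleAbs(c,alpha=1.3)
cv2.imwrite("pics/w2c.png",cv2.resize(c,None,fx=2.8,fy=2.8,interpolation=cv2.INTER_CUBIC))
E
```

```text
(no output)
```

View pics/w2c.png

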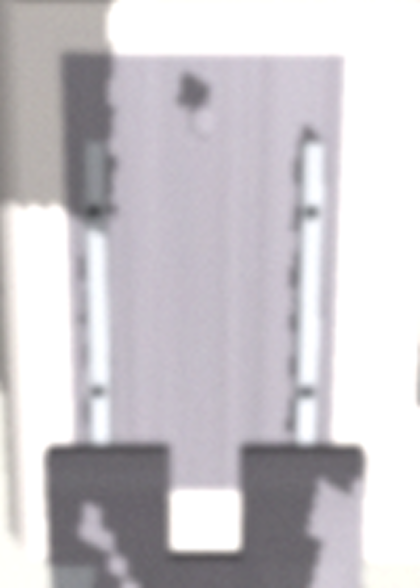

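```bash
python3 - <<'E'
from h import *
import json
d=json.load(open("w2.json"));p=np.array([.49876,.12262,.2196]);y=np.radians(11.33)
T=np.array([[np.cos(y),np.sin(y)],[np.sin(y),-np.cos(y)]])
def f(cx,cy,z):
    x,yy=310+cx/2.8,90+cy/2.8
    return 100*T@(ray(d,((x+.5)/1.5-.5,(yy+.5)/1.5-.5),z)[:2]-p[:2])
for n,a in dict(pintop=(204,120,.065),pinfoot=(198,100,.055),Lf=(95,143,.06),Ln=(99.5,440,.06),Rf=(313,143,.06),Rn=(306,440,.06),bedL=(62,55,.055),bedR=(343,55,.055),
  bl=(46,450,.1897),br=(362,450,.1897),nl=(168,470,.1897),nr=(242,470,.1897),nclose=(205,553,.1897),blt=(46,485,.1947),nclose_t=(205,553,.1947)).items():print(n,f(*a).round(2))
E
```

```text
pintop [ 8.61 -0.02]
pinfoot [ 9.05 -0.15]
Lf [ 8.16 -2.4 ]
Ln [ 1.56 -2.48]
Rf [8.15 2.35]
Rn [1.55 2.35]
bedL [ 9.98 -3.11]
bedR [9.97 3.  ]
bl [ 4.31 -2.05]
br [4.31 1.98]
nl [ 4.05 -0.49]
nr [4.05 0.45]
nclose [ 2.93 -0.02]
blt [ 3.98 -2.  ]
nclose_t [ 3.09 -0.02]
```

servo_tool([
  [[1.5,0,2.0],0,0.5],
  [[1.75,0,3.0],0,0.5],
  [[1.5,0,3.0],0,0.5],
  [[0,0,2.0],0,0.5],
  [[0,0,1.4],0,0.5],
  [[0,0,0],0,0.5],
  [[0,0,0],0,0.5],
])

```text
clock: 5.45
eef_pos: [0.5457, 0.1322, 0.1066]
orientation: [180.0, -0.1, 11.3]
force: [0.2, 0.9, -1.4]
finger_gap: 0.104
gripper_force: 30.0
```

```bash
python3 - <<'E'
from h import *
import json
s=telemetry.sense();i=camera("wrist");d=camera_info("wrist")
json.dump({k:np.array(v).tolist() for k,v in d.items()},open("w3.json","w"))
print(s["clock"],s["eef_pos"],s["orientation"],s["force"],s["finger_gap"])
c=i[80:240,170:340,::-1]
cv2.imwrite("pics/w3.png",cv2.resize(cv2.convertScaleAbs(c,alpha=1.3),None,fx=3.5,fy=3.5,interpolation=cv2.INTER_CUBIC))
E
```

```text
5.45 [0.54569752 0.13218981 0.10660729] [ 1.79987207e+02 -8.16985908e-02  1.13081866e+01] [ 0.22959864  0.85574365 -1.42768321] 0.10402215999912888
```

View pics/w3.png

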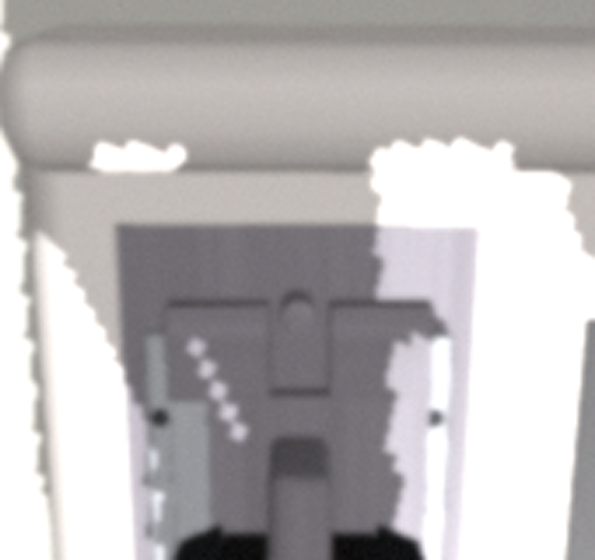

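The pin at about (297,305) sits in the notch (x 270–330), about 0.4 mm left of its centre, and the blade fits between the rails. I'll shift slightly left and lower.

servo_tool([
  [[0,-0.03,0.5],0,0.5],
  [[0,0,0.6],0,0.5],
  [[0,0,0.5],0,0.5],
  [[0,0,0.3],0,0.5],
  [[0,0,0.1],0,0.5],
  [[0,0,0],0,0.5],
  [[0,0,0],0,0.5],
])

```text
clock: 6.38
eef_pos: [0.5453, 0.1327, 0.0859]
orientation: [180.0, -0.0, 11.3]
force: [0.6, 0.7, -0.7]
finger_gap: 0.099
gripper_force: 30.0
```

servo_tool([
  [[0,0,0.07],0,0.5],
  [[0,0,0.0],0,0.5],
  [[0.2,0,0.0],0,0.5],
  [[0.2,0,0.0],0,0.5],
  [[0,0,0],0,0.5],
])

```text
clock: 7.0
eef_pos: [0.5493, 0.1336, 0.085]
orientation: [-180.0, -0.0, 11.3]
force: [-0.0, -0.3, -1.2]
finger_gap: 0.103
gripper_force: 30.0
```

servo_tool([
  [[0.1,0,0.03],0,0.5],
  [[0.05,0,0.0],0,0.5],
  [[0.05,0,0],0,0.5],
  [[0,0,0],0,0.5],
])

```text
clock: 7.5
eef_pos: [0.5508, 0.1339, 0.0849]
orientation: [180.0, 0.0, 11.3]
force: [-4.9, -0.6, 4.5]
finger_gap: 0.099
gripper_force: 30.0
```

servo_tool([
  [[0.08,0,0.0],0,0.5],
  [[0,0,0],0,0.5],
  [[0,0,0],0,0.5],
])

```text
clock: 7.88
eef_pos: [0.551, 0.1339, 0.0849]
orientation: [180.0, 0.1, 11.3]
force: [-7.0, -2.1, 6.7]
finger_gap: 0.099
gripper_force: 30.0
```

servo_tool([
  [[0,0,0],0,2.0],
  [[0,0,0],0,3.0],
  [[0,0,0],0,3.0],
  [[0,0,-0.5],0,3.0],
  [[0,0,-2],0,3.0],
  [[0,0,-4],0,3.0],
  [[-1.5,0,-4],0,3.0],
  [[-3,0,-3],0,3.0],
  [[0,0,0],0,3.0],
  [[0,0,0],0,3.0],
])

```text
clock: 9.12
eef_pos: [0.508, 0.1253, 0.2193]
orientation: [-180.0, 0.0, 11.3]
force: [0.3, 0.4, -0.5]
finger_gap: 0.34
gripper_force: 0.0
```

```bash
python3 - <<'E'
from h import *
import json
s=telemetry.sense();i=camera("wrist");d=camera_info("wrist")
json.dump({k:np.array(v).tolist() for k,v in d.items()},open("w4.json","w"))
print(s["clock"],s["eef_pos"],s["orientation"],s["force"],s["finger_gap"])
cv2.imwrite("w4raw.png",i[:,:,::-1])
c=i[20:220,195:475,::-1]
cv2.imwrite("pics/w4.png",cv2.resize(c,None,fx=2.8,fy=2.8,interpolation=cv2.INTER_CUBIC))
E
```

```text
9.125 [0.50800068 0.12525496 0.2192845 ] [-1.79993112e+02  1.86544166e-02  1.13239244e+01] [ 0.30035022  0.44873416 -0.51661231] 0.33998597412735504
```

View pics/w4.png

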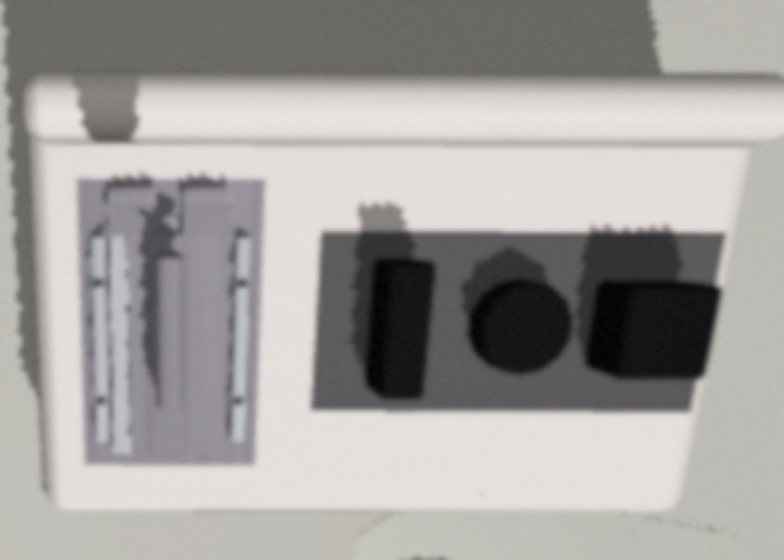

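The blade lies flat between the rails, x 110–230, with the pin in the notch at about (172,215). The square key's top face is centred near (668,330). Now I locate the key two ways.

```bash
python3 - <<'E'
from h import *
import json
d=json.load(open("w4.json"));s=telemetry.sense();y=np.radians(11.32)
T=np.array([[np.cos(y),np.sin(y)],[np.sin(y),-np.cos(y)]])
f=lambda cx,cy,z:ray(d,(195+(cx+.5)/2.8-.5,20+(cy+.5)/2.8-.5),z)[:2]
ks=f(668,330,.077)
q=[f(*p,.077) for p in((632,283),(720,287),(703,378),(620,377))];print("sq",ks,np.mean(q,0),[np.linalg.norm(q[k]-q[k-1]).round(4) for k in range(4)])
pin=np.array([.49876,.12262])+T.T@[.0860,-.0003]
k2=pin+T.T@[-.033,.160];print("pin",pin,"key via pin",k2)
print("blade far edge/near", T@(f(130,187,.06)-pin),T@(f(205,187,.06)-pin))
k=.5*(np.mean(q,0)+k2)
print("shift cm",100*T@(np.mean(q,0)-s["eef_pos"][:2]),100*T@(k2-s["eef_pos"][:2]))
E
```

```text
sq [ 0.58241638 -0.02177927] [ 0.58184662 -0.02222561] [np.float64(0.0299), np.float64(0.0279), np.float64(0.0289), np.float64(0.0271)]
pin [0.58302809 0.13979497] key via pin [ 0.58207621 -0.02356994]
blade far edge/near [ 0.01136622 -0.01386118] [0.01136096 0.01038441]
shift cm [ 4.33925064 15.9099539 ] [ 4.33537549 16.04627791]
```

servo_tool([
  [[0.3,2.0,0],0,0],
  [[0.6,4.0,0],0,0],
  [[1.2,4.0,0],0,0],
  [[1.2,4.0,2.0],0,0],
  [[1.04,2.0,4.0],0,0],
  [[0,0,3.0],0,0],
  [[0,0,2.0],0,0],
  [[0,0,0],0,0],
  [[0,0,0],0,0],
])

```text
clock: 10.3
eef_pos: [0.5823, -0.0238, 0.1102]
orientation: [180.0, -0.0, 11.3]
force: [-0.6, -0.7, 0.1]
finger_gap: 0.007
gripper_force: 0.0
```

servo_tool([
  [[0,0,0.5],0,0],
  [[0,0,0.4],0,0],
  [[0,0,0.3],0,0],
  [[0,0,0.2],0,0],
  [[0,0,0.2],0,0],
  [[0,0,0],0,0],
  [[0,0,0],0,0],
])

```text
clock: 11.18
eef_pos: [0.5818, -0.0231, 0.0938]
orientation: [180.0, -0.0, 11.3]
force: [0.2, 0.8, 2.7]
finger_gap: 0.003
gripper_force: 1.6
```

servo_tool([
  [[0,0,0.1],0,0],
  [[0,0,0],0,0],
])

```text
clock: 11.42
eef_pos: [0.5818, -0.0231, 0.0926]
orientation: [-180.0, -0.0, 11.3]
force: [0.3, 0.2, 2.0]
finger_gap: 0.003
gripper_force: 1.1
```

servo_tool([
  [[0,0,0.07],0,0],
  [[0,0,0],0,0],
])

```text
clock: 11.68
eef_pos: [0.5818, -0.0231, 0.0919]
orientation: [-180.0, 0.0, 11.3]
force: [-0.8, -0.3, 3.1]
finger_gap: 0.002
gripper_force: 0.9
```

servo_tool([
  [[0,0,0.06],0,0],
  [[0,0,0],0,0],
])

```text
clock: 11.92
eef_pos: [0.5818, -0.0231, 0.0912]
orientation: [-180.0, 0.0, 11.3]
force: [-0.0, 0.4, -0.1]
finger_gap: 0.002
gripper_force: 0.0
```

servo_tool([
  [[0,0,0.06],0,0],
  [[0,0,0],0,0],
])

```text
clock: 12.18
eef_pos: [0.5818, -0.0231, 0.0908]
orientation: [-180.0, 0.0, 11.3]
force: [-1.2, 0.5, 1.9]
finger_gap: 0.003
gripper_force: 0.9
```

```bash
python3 - <<'E'
from h import *
i=camera("wrist");s=telemetry.sense();print(s["force"])
j=camera("side")
a=i[60:260,100:380,::-1];b=j[150:290,170:300,::-1]
a=cv2.resize(cv2.convertScaleAbs(a,alpha=1.8,beta=10),(560,400));b=cv2.resize(cv2.convertScaleAbs(b,alpha=1.5,beta=10),(230,248))
c=np.zeros((400,790,3),np.uint8);c[:,:560]=a;c[:248,560:]=b
cv2.imwrite("pics/w5.png",c)
E
```

```text
[-0.22926788 -0.24045557  2.17688698]
```

View pics/w5.png

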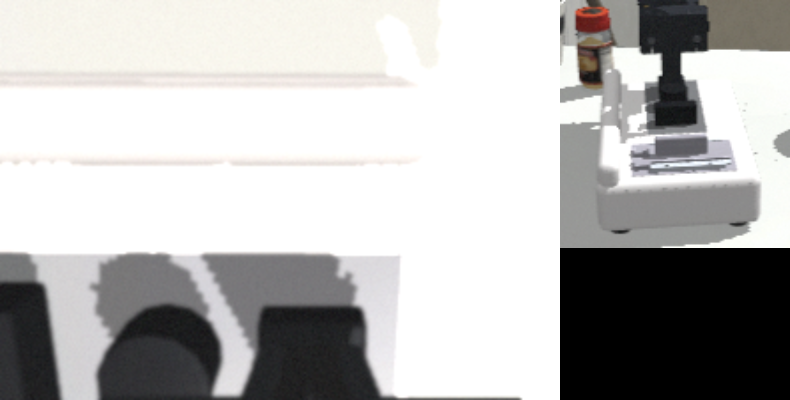

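The round key now looks raised. The force dip at about 7.8 mm may be the click, so I'll go on in small steps.

servo_tool([
  [[0,0,0.04],0,0],
  [[0,0,0],0,0],
])

```text
clock: 12.52
eef_pos: [0.5818, -0.0231, 0.0906]
orientation: [180.0, -0.0, 11.3]
force: [-1.5, 1.1, 3.1]
finger_gap: 0.004
gripper_force: 1.7
```

servo_tool([
  [[0,0,0.03],0,0],
  [[0,0,0],0,0],
])

```text
clock: 12.78
eef_pos: [0.5818, -0.0231, 0.0902]
orientation: [180.0, -0.0, 11.3]
force: [-2.1, 0.1, 4.2]
finger_gap: 0.006
gripper_force: 2.2
```

servo_tool([
  [[0,0,0.04],0,0],
  [[0,0,0],0,0],
])

```text
clock: 13.02
eef_pos: [0.5818, -0.0231, 0.0898]
orientation: [180.0, 0.0, 11.3]
force: [-1.7, 0.3, 4.2]
finger_gap: 0.005
gripper_force: 2.2
```

servo_tool([
  [[0,0,0.04],0,0],
  [[0,0,0],0,0],
])

```text
clock: 13.28
eef_pos: [0.5818, -0.0231, 0.0894]
orientation: [180.0, 0.0, 11.3]
force: [-1.4, 0.3, 5.6]
finger_gap: 0.005
gripper_force: 2.6
```

servo_tool([
  [[0,0,0.05],0,0],
  [[0,0,0],0,0],
])

```text
clock: 13.52
eef_pos: [0.5818, -0.0231, 0.0891]
orientation: [180.0, -0.0, 11.3]
force: [-2.5, 0.2, 6.6]
finger_gap: 0.005
gripper_force: 3.4
```

servo_tool([
  [[0,0,0.05],0,0],
  [[0,0,0],0,0],
])

```text
clock: 13.78
eef_pos: [0.5818, -0.0231, 0.0888]
orientation: [180.0, -0.0, 11.3]
force: [-3.4, 0.1, 9.2]
finger_gap: 0.009
gripper_force: 4.3
```

servo_tool([
  [[0,0,-0.15],0,0],
  [[0,0,-0.1],0,0],
  [[0,0,0],0,0],
])

```text
clock: 14.15
eef_pos: [0.5818, -0.0231, 0.0907]
orientation: [-180.0, 0.0, 11.3]
force: [-0.6, 1.1, 1.9]
finger_gap: 0.001
gripper_force: 1.4
```

servo_tool([
  [[0,0,-0.2],0,0],
  [[0,0,0],0,0],
])

```text
clock: 14.4
eef_pos: [0.5819, -0.0231, 0.0927]
orientation: [-180.0, -0.0, 11.3]
force: [0.1, -0.5, 0.5]
finger_gap: 0.007
gripper_force: 0.0
```

servo_tool([
  [[0,0,-1.0],0,0],
  [[0,0,-3.0],0,0],
  [[0,0,-4.0],0,0],
  [[-1.0,-3.0,-3.0],0,0],
  [[-1.3,-4.0,-1.7],0,0],
  [[-1.3,-4.0,0],0,0],
  [[-0.7,-4.0,0],0,0],
  [[0,-1.0,0],0,0],
  [[0,0,0],0,0],
  [[0,0,0],0,0],
])

```text
clock: 15.65
eef_pos: [0.5087, 0.1244, 0.2198]
orientation: [180.0, -0.0, 11.3]
force: [-0.6, -0.4, -0.2]
finger_gap: 0.007
gripper_force: 0.0
```

```bash
python3 - <<'E'
from h import *
s=telemetry.sense();i=camera("wrist")[:,:,::-1]
print(s["eef_pos"],s["force"])
o=cv2.imread("w4raw.png")
A,B=[cv2.resize(cv2.convertScaleAbs(k[40:220,195:475],alpha=1.6,beta=15),None,fx=1.65,fy=1.65,interpolation=cv2.INTER_CUBIC) for k in(o,i)]
cv2.imwrite("pics/w6.png",np.vstack([A,B])[:600])
E
```

```text
[0.50874353 0.12435686 0.21984792] [-0.58097083 -0.42361681 -0.18711477]
```

View pics/w6.png

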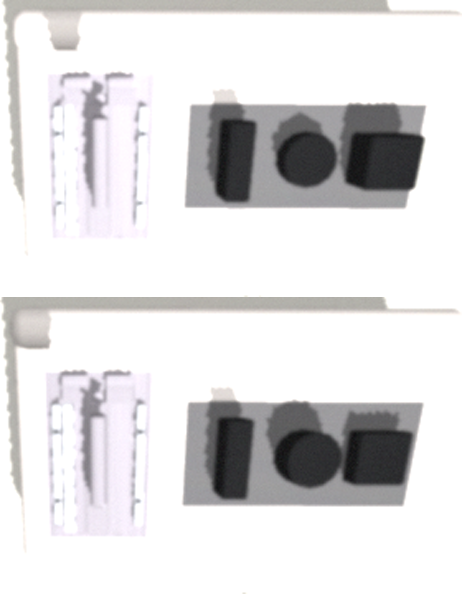

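Compared with before, the round key is up (longer shadow) and the square key is down, at (378,455) with a shorter shadow. The bar key is unchanged and the blade is still home in its bed.

```bash
python3 -c "
from rig import hand_in
print(hand_in())"
```

```text
the job is handed in; nothing more can be done
None
```

The job is handed in at about 16 s of the 48 s: the blade lies flat in its bed, home against the pin and released; the square key stayed down (about 9 N peak reading), the round key is up, and the bar key, tin and jar were not touched.

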